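# Fit spacer sleeve and tuck roof flashing under a lapped shingle

## Robot

A 6-joint arm with a two-finger parallel gripper is mounted at the origin on the work surface. World frame = base frame: x ahead of the robot, y to its left, z up, the work surface at z = 0. Lengths are in m, angles in rad, forces in N, time in s.
With the tool pointing down it reaches from about 0.4 to 0.925 m from the base axis. Payload 3.4 kg.
Tool frame: the origin (TCP) lies at the very end of the fingers, on their centre line; the grasp point (between the pads) lies hold_point_z behind it (hold_point_z is the distance from the TCP to the grasp point, in m); z points along the fingers, y is the direction in which the jaws open and shut (so a half turn about z gives the same grasp; the last joint's range is limited). The gripper opens to 85 mm and grips with 20 to 120 N. Pads are 22 mm wide; open, the fingers measure 114 mm over their backs; the gripper's body (76 mm by 85 mm) begins 54 mm behind the grasp point. The pads swing forward as they close: fully open they stand 13 mm farther back than shut.
Start: joints at [-1.337, 0.307, 1.506, -0, 1.328, -0.073], TCP at [0.174, -0.548, 0.231] pointing down, gripper open.
Joint ranges: [-3.12, 3.12], [-1.05, 2.28], [0.14, 2.33], [-1.42, 4.57], [0.1, 2.73], [-2.68, 2.68]. Speed limits (rad/s): [2.57, 2.57, 3.14, 3.14, 3.14, 3.14].

## Interface

Orientations are given as a unit quaternion [w, x, y, z].
In Python, from rig import state, read_camera, camera_model, job_done, hold_point_z gives the robot as it stands.
- The arm moves only by the tool drive_tool, never from a script. Its argument "moves" is a list that holds one entry, the list of rows, each a list of 5 numbers: the shift along the tool's x, y, z in cm, then the turn about the tool's z in rad, then the closure, from 0 (fully open) to 1 (shut). In form: [[[tx, ty, tz, yaw, hand], ...]]. A call has 1 to 5 rows; each row is the pose to reach, as a shift and turn from the pose commanded when the call began, along the tool's axes at that moment; what a row does not reach only later rows make up. A row lasts 1/12 s, in which the tool goes at most 41.7 mm and 7.16 degrees, less where a joint would pass 70% of its speed; a pose out of reach is approached as far as the arm can. A call with a gripper value outside its range is refused whole. The fingers move at their own pace and stop on an object; the grip force is fixed at half the most. Time passes only in rows, so rows that repeat a pose let the fingers close. It gives the time, the measured TCP pose, the force and the opening at its end, in the units of the state.
- state(): the state, without advancing time (a new reading comes with each control period).
- read_camera(name): name is "scene" or "top" or "wrist"; returns the picture (420x560x3 uint8, red, green, blue); there is no depth.
- camera_model(name): a dict with "mtx" (3x3 intrinsics, pixels), "k1" (the pictures are not rectified: a ray, as slopes to the right and down, at radius r is drawn at 1 + k1 r^2 times it, then the intrinsics apply), "R" (3x3) and "t" (3): a world point X has camera coordinates R X + t. Camera axes: x right, y down, z forward; pixel columns grow to the right and rows downward; lengths in m; the calibration is good to about 2 mm. A picture is of the moment at which its call begins: read the wrist's pose just before it. camera_model takes no time and is no camera call; for the wrist camera it gives the pose at the moment of the call.
- job_done(): hands the job in, once; it reports no verdict.
The state is a dict: "time_s": time; "joint_pos": joint angles; "dq": joint speeds; "effort": joint torques, N m; "tcp_pos": TCP position; "eef_rot": TCP orientation; "ft_force": force on the tool from outside, world axes, zero at the start; "torque": the same for the moment, N m; "gripper_width": opening from 0.0 (shut) to 1.0 (fully open).
Only numpy, scipy, OpenCV 4.12 (cv2) and the standard library are available. Lean on these libraries where they do the work, as an engineer would, in place of code of your own. Each camera call takes 0.05 s, during which the arm holds its last target. There are 200 camera calls.

## Task

On the practice roof board for solar panel mounts, slide the steel spacer sleeve over the stud until it sits on the shingle and let go of it. Then take the metal flashing by its standing seam and tuck its wide front flange at least 20 mm under the shingle's turned-up edge, square to it and in line with the stud, without lifting the shingle and without disturbing the other things on the table. Finish still gripping the seam and pressing the flashing flat onto the board with a firm push of about 10 N: do not let go at the end.

Things in the scene. Friction and masses are not known exactly. Their poses are not given: they have to be found in the camera images.
- board: Fixed practice roof board, plywood 260 (x) x 240 (y) x 18 mm. Origin: centre of its underside, on the table. Its x axis points from the open front part to the batten (22 mm deep, its top 40 mm above the table) along its far edge, z up. It does not move, but its place and yaw differ from run to run.
- deck: The 4 mm grey under-course fixed on the board, from the board's front (x -126 mm) back to the batten; its flat top is 22 mm above the table. The flashing is to lie on it. Origin: 18 mm above the board's origin, axes as the board's.
- lap_edge (a point): Point on the deck's top, straight below the middle of the shingle's front edge; axes as the board's. The shingle runs from here 106 mm towards board +x and is 200 mm wide in y. Flashing pushed towards +x from the open front goes under it.
- shingle (a joint): Lapped shingle, stiff grey 6 mm plate hinged 106 mm behind lap_edge; rad, 0 = lying down on a stop (starts so), positive = front edge lifted (0.05 rad is 5 mm). A weak spring and its weight (250 g) hold it down. Underside 7 mm, top 13 mm above the deck; its front 12 mm turn up by 20 degrees: at the very edge the gap is 13 mm and the lip's top 18 mm above the deck.
- stud_top (a point): Top centre of the upright steel stud, 14 mm in diameter, fixed in the board 62 mm behind lap_edge and passing through the shingle; the top is 76 mm above the table, 41 mm above the shingle, with a tapered last 6 mm (top 9 mm in diameter).
- stud_foot (a point): Point on the stud's axis at the height of the shingle's upper face (35 mm above the table), where the sleeve's underside comes to sit.
- sleeve_center (a point): Centre of the loose steel spacer sleeve: outer diameter 34 mm, bore 18 mm, 30 mm tall, about 120 g, standing upright on the table (z 15 mm); axis along z.
- flashing_seam (a point): Centre of the standing seam, the upright rib by which the loose aluminium flashing is gripped: 10 mm thick along x, 110 mm long along y, 30 mm tall (from 3 to 33 mm above the flashing's underside; this point 18 mm above it). The flashing is a flat plate 80 (x) x 110 (y) x 3 mm, about 160 g, lying on the table; the seam is 60 mm behind its front edge and 20 mm ahead of its rear edge. x points to the front edge, z up.
- flashing_edge (a point): Middle of the flashing's front edge, the one to be tucked, on its underside; 60 mm from the seam's centre along x and 18 mm lower. Axes as the seam's.
- lamp_a: Bystander: yellow plastic lamp shell, about 190 x 80 x 33 mm, origin at its underside.
- lamp_b: Bystander: a second such lamp shell.
- pens: Bystander: clear cup with pens, 76 mm across, 150 mm tall with the pens, origin at its underside.
- bottle: Bystander: clear bottle with a blue cap, 64 mm across, 170 mm tall, origin at its underside.
- screwdriver: Bystander: screwdriver lying on the table, green handle.
- offcut: Bystander: cork cylinder, 44 mm across, 50 mm tall (solid, no bore), origin at its underside.
- nails: Bystander: low dark steel tray 90 x 70 x 30 mm, origin at its underside.
- ruler_block: Bystander: wooden batten piece 120 x 30 x 15 mm, origin at its underside.
Not all that is in view belongs to the job. Of the things shaped like the part that bears flashing_seam, the aluminium one is meant.

How it is judged:
By the outcome, as a careful person would: the job done as asked, in the order asked, and still so for the second after the job is handed in, while the arm keeps its last pose, push and grip.
It also fails if it takes over 54 s, if anything falls off the work surface, if the arm or the gripper's body presses on something with over 40 N, if the wrist force passes 120 N, or if a joint passes its speed limit or range.

## Working session

There is one attempt and no reset: what is moved stays moved. The work goes in short steps, Python scripts to look and compute and a tool call to move; the robot and the scene stay as the last step left them, time stands still between calls to the robot, and variables do not carry over. Pictures are saved under pics/ and viewed, about 8 in all and at most 12, crops included, and the job is handed in when it is done.

Besides the shell and the picture viewer there is one more tool, called after "Call:" as name(argument=value, ...) on one line, values as JSON. drive_tool: Moves the arm, as the interface text tells. Its arguments: {"type":"object","properties":{"moves":{"type":"array","items":{"type":"array","items":{"type":"array","items":{"type":"number"}}}}},"required":["moves"]}

```bash
mkdir -p pics; ls; cat > h.py <<'E'
import numpy as np, cv2
from rig import *
def snap(n,f):
    m=camera_model(n); im=read_camera(n); cv2.imwrite('pics/'+f,im[:,:,::-1]); np.savez('pics/'+f+'.npz',**{k:np.array(m[k]) for k in('mtx','k1','R','t')}); return im,m
def load(f):
    d=np.load('pics/'+f+'.npz'); return cv2.imread('pics/'+f)[:,:,::-1],{k:d[k] for k in d}
def ray(m,uv):
    K=np.array(m['mtx']);R=np.array(m['R']);t=np.array(m['t'])
    p=cv2.undistortPoints(np.array([[uv]],float),K,np.array([float(m['k1']),0,0,0]))[0,0]
    return -R.T@t, R.T@np.array([p[0],p[1],1.])
def onz(m,uv,z):
    c,d=ray(m,uv); return c+d*(z-c[2])/d[2]
def tri(obs):
    A=np.zeros((3,3));b=np.zeros(3)
    rs=[ray(m,uv) for m,uv in obs]
    for c,d in rs:
        d=d/np.linalg.norm(d);P=np.eye(3)-np.outer(d,d);A+=P;b+=P@c
    X=np.linalg.solve(A,b); return X,[np.linalg.norm(np.cross(X-c,d/np.linalg.norm(d))) for c,d in rs]
def proj(m,X):
    K=np.array(m['mtx']); R=np.array(m['R']);t=np.array(m['t'])
    return cv2.projectPoints(np.array([X],float),cv2.Rodrigues(R)[0],t,K,np.array([float(m['k1']),0,0,0]))[0][0,0]
E
python3 - <<'E'
from h import *
print(state(),hold_point_z)
a,m=snap('scene','s0.png'); b,m2=snap('top','t0.png'); 
for q in (m,m2): print(q['k1'],-np.array(q['R']).T@q['t'])
E
```

```text
pics
{'time_s': 0.0, 'joint_pos': array([-1.33650609e+00,  3.07568355e-01,  1.50768176e+00, -3.30947884e-05,
        1.32841462e+00, -7.35377412e-02]), 'dq': array([ 0.00139694,  0.00020313,  0.00014413, -0.00085816, -0.00020313,
        0.00064735]), 'effort': array([-3.06567126e-04, -4.57553208e+01, -2.51918113e+01,  1.97359632e-04,
        1.32066960e-02,  1.19331804e-05]), 'tcp_pos': array([ 0.17399826, -0.54729695,  0.23038056]), 'eef_rot': array([-1.03140935e-03,  9.88177465e-01,  1.53310874e-01, -9.91913865e-05]), 'ft_force': array([0.77450434, 0.46653222, 0.28336198]), 'torque': array([ 0.01160844, -0.04384052,  0.0107769 ]), 'gripper_width': 0.9996197734239762} 0.0187
-0.04063903613009837 [ 0.94364076 -0.62119987  1.03896609]
-0.05518598302543784 [ 0.22694477 -0.02972943  1.76675668]
```

View pics/s0.png

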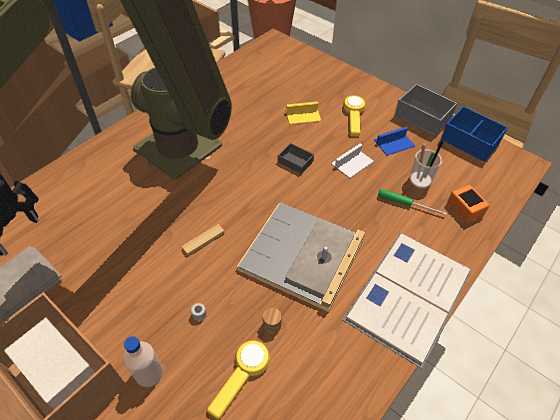

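View pics/t0.png

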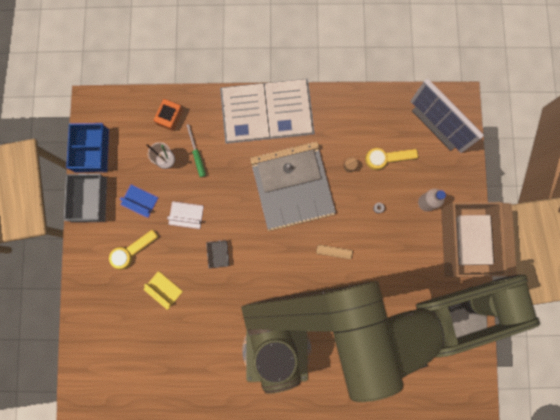

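Scene view: sleeve is the grey ring at (198,312), and the cork offcut at (271,322) could be mistaken for it. Flashing candidates are white/aluminium (352,160), blue (394,140) and yellow (303,113). Top view: sleeve (379,208), light flashing (186,215), board (293,187), stud (288,168). I choose the grey ring and the light flashing, and check both in one close montage.

```bash
python3 - <<'E'
from h import *
s,ms=load('s0.png');t,mt=load('t0.png')
def c(i,u,v,w,h,W,H): return cv2.resize(i[v-h//2:v+h//2,u-w//2:u+w//2],(W,H),interpolation=cv2.INTER_CUBIC)
r1=np.hstack([c(s,352,160,50,50,250,250),c(s,198,312,50,50,250,250),c(t,186,215,50,50,250,250)])
r2=np.hstack([c(s,302,256,136,116,410,350),c(t,293,187,100,100,340,350)])
cv2.imwrite('pics/m1.png',np.vstack([r1,r2])[:,:,::-1])
print('sleeve top', onz(mt,(379,208),.03),onz(ms,(198,310),.03)); print('stud',tri([(mt,(288,168)),(ms,(323,256))]))
print('fl',onz(mt,(186,215),.01),onz(ms,(352,162),.01))
E
```

```text
sleeve top [ 0.47533316 -0.35829991  0.03      ] [ 0.48367092 -0.35835198  0.03      ]
stud (array([ 0.61745975, -0.04606678,  0.03761078]), [np.float64(0.0007793188710253029), np.float64(0.0007793188710253015)])
fl [0.45963312 0.30965546 0.01      ] [0.46696298 0.30753952 0.01      ]
```

View pics/m1.png

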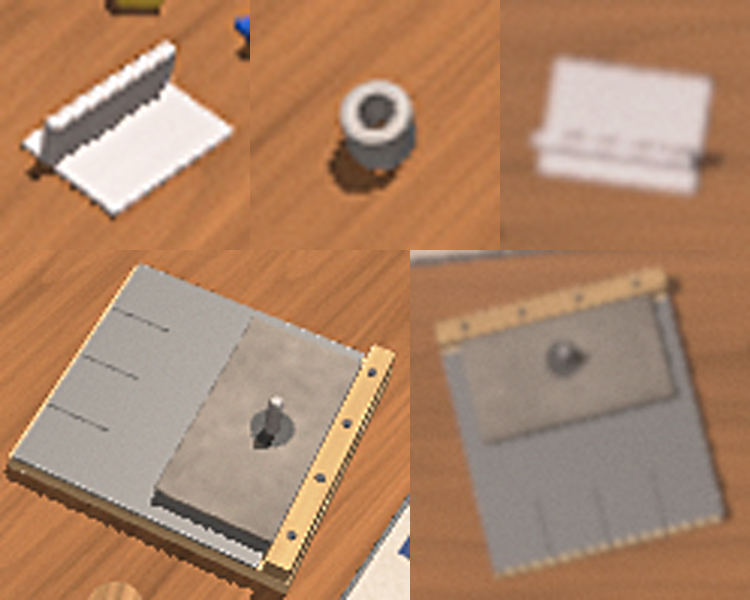

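The montage confirms the choices. The ring has an open bore. The light flashing's wide flange points away from the robot and its seam is nearer the robot. The board's open front also faces the robot. Now I need the wrist camera's offset so I can plan the approach.

```bash
cat >> h.py <<'E'
from scipy.spatial.transform import Rotation as Ro
def tool():
    s=state(); q=s['eef_rot']; return s['tcp_pos'],Ro.from_quat([q[1],q[2],q[3],q[0]]).as_matrix()
def to(X,yaw=None):
    "cm shift in tool axes to bring TCP to X"
    p,R=tool(); return np.round(R.T@(np.array(X)-p)*100,2)
E
python3 - <<'E'
from h import *
p,R=tool(); m=camera_model('wrist'); print(R.T@(-np.array(m['R']).T@m['t']-p)); print(np.array(m['R'])@R); print(m['mtx'])
print(to([.478,-.358,.23]))
E
```

```text
[ 0.0731637   0.0010611  -0.14135053]
[[-0.00149896  0.99999827  0.00110275]
 [-0.95717659 -0.00111552 -0.28950256]
 [-0.28950082 -0.00148948  0.95717661]]
[[339.54934815   0.         278.59896678]
 [  0.         339.54934815 204.65508502]
 [  0.           0.           1.        ]]
[34.7  -8.84  0.07]
```

Call:
drive_tool(moves=[[[4, -1, 0, 0, 0], [8, -2, 0, 0, 0], [12, -3, 0, 0, 0], [16, -4, 0, 0, 0], [20, -5, 0, 0, 0]]])

```text
time_s: 0.52
tcp_pos: [0.3506, -0.4384, 0.2309]
eef_rot: [-0.0, 0.988, 0.153, -0.0]
ft_force: [0.8, -0.8, 0.0]
gripper_width: 0.999
```

Call:
drive_tool(moves=[[[4, -1.0, 0, 0, 0], [8, -2, 0, 0, 0], [12, -3, 0, 0, 0], [14, -3.7, 0, 0, 0], [14, -3.7, 0, 0, 0]]])

```text
time_s: 0.93
tcp_pos: [0.4756, -0.3588, 0.2307]
eef_rot: [-0.001, 0.988, 0.156, 0.001]
ft_force: [0.3, -0.7, -0.3]
gripper_width: 0.999
```

```bash
python3 - <<'E'
from h import *
print(tool()[0],state()['time_s']); snap('wrist','w1.png')
m=camera_model('wrist'); print(proj(m,[.478,-.358,.03]))
E
```

```text
[ 0.47558264 -0.35875729  0.23069224] 0.9333
[277.56311757 171.58070514]
```

View pics/w1.png

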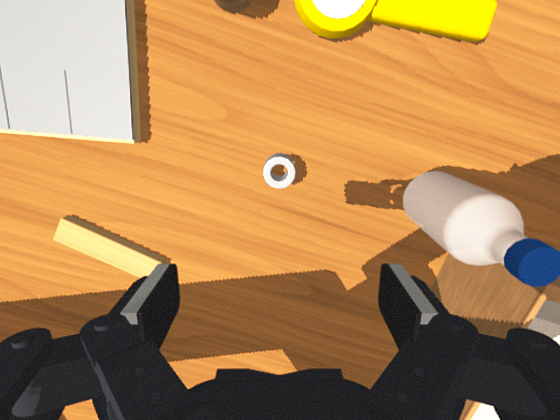

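Wrist picture: sleeve ring at (279,171), bottle at right (470,220), board corner at left, and the ruler block at (105,245). I'll go lower and measure the ring from both places.

Call:
drive_tool(moves=[[[0.2, 0, 3, 0, 0], [0.2, 0, 6, 0, 0], [0.2, 0, 10, 0, 0], [0.2, 0, 11, 0, 0], [0.2, 0, 11, 0, 0]]])

```text
time_s: 1.4
tcp_pos: [0.4702, -0.36, 0.1177]
eef_rot: [-0.003, 0.988, 0.153, -0.003]
ft_force: [0.6, 0.4, 0.1]
gripper_width: 1.0
```

```bash
cat >> h.py <<'E'
def ring(im,uv,w):
    u,v=int(uv[0]),int(uv[1]); y0,x0=max(v-w,0),max(u-w,0); c=im[y0:v+w,x0:u+w]
    h=cv2.cvtColor(np.ascontiguousarray(c),cv2.COLOR_RGB2HSV); k=((h[...,1]<60)&(h[...,2]>150)).astype(np.uint8)
    cs,_=cv2.findContours(k,cv2.RETR_EXTERNAL,cv2.CHAIN_APPROX_NONE); q=max(cs,key=cv2.contourArea)
    e=cv2.fitEllipse(q); return (e[0][0]+x0,e[0][1]+y0),e[1]
E
python3 - <<'E'
from h import *
a,ma=load('w1.png'); ra=ring(a,(279,171),35)
b,mb=snap('wrist','w2.png'); g=proj(mb,[.478,-.358,.03]); print(g); rb=ring(b,g,80); print(ra,rb,tri([(ma,ra[0]),(mb,rb[0])]))
for m,r in((ma,ra),(mb,rb)): 
  c,d=ray(m,r[0]); X=onz(m,r[0],.03); print(X, r[1][0]/339.5*np.linalg.norm(X-c))
print(tool()[0])
E
```

```text
[279.2452767  198.44239947]
((278.51062393188477, 171.60330200195312), (30.823867797851562, 32.525264739990234)) ((279.1300354003906, 192.03018951416016), (44.53417205810547, 46.897518157958984)) (array([ 0.47607459, -0.35852845,  0.00525562]), [np.float64(0.00018739338591960327), np.float64(0.0001873933859194908)])
[ 0.48078414 -0.35728267  0.03      ] 0.0316655786966579
[ 0.48240814 -0.35652486  0.03      ] 0.031051745385640914
[ 0.47200052 -0.36132426  0.12012986]
```

```bash
python3 - <<'E'
from h import *
print(tool()[0],state()['dq'].round(3))
a,ma=load('s0.png'); ra=ring(a,(198,310),10)
b,mb=snap('wrist','w3.png'); rb=ring(b,(279,192),60); print(ra,rb,tri([(ma,ra[0]),(mb,rb[0])]))
print(onz(mb,rb[0],.03)); print(tool()[0],to([*onz(mb,rb[0],.03)[:2],.007]))
E
```

```text
[ 0.47200052 -0.36132426  0.12012986] [ 0.003 -0.039 -0.062  0.003  0.003  0.001]
((197.60675048828125, 308.9827365875244), (11.389294624328613, 13.412846565246582)) ((276.06218338012695, 193.24304962158203), (44.835289001464844, 45.79059600830078)) (array([ 0.48186046, -0.35692248,  0.03034154]), [np.float64(0.0007141864221999668), np.float64(0.0007141864221999924)])
[ 0.48241104 -0.35657797  0.03      ]
[ 0.47344629 -0.36234874  0.12192531] [ 1.03 -0.28 11.49]
```

Call:
drive_tool(moves=[[[1.0, -0.3, 1, 0, 0], [1.0, -0.3, 4, 0, 0], [1.0, -0.3, 7, 0, 0], [1.0, -0.3, 9, 0, 0], [1.0, -0.3, 9, 0, 0]]])

```text
time_s: 1.92
tcp_pos: [0.4815, -0.3541, 0.0288]
eef_rot: [-0.002, 0.988, 0.153, -0.001]
ft_force: [-0.2, 0.7, -0.5]
gripper_width: 1.001
```

```bash
python3 - <<'E'
from h import *
p,R=tool(); print(p,R.round(4)); b,mb=snap('wrist','w4.png'); g=proj(mb,[.482,-.357,.03]);print(g)
print(to([.482,-.357,.007]))
cv2.imwrite('pics/w4.png',b[:,:,::-1])
E
```

```text
[ 0.48151313 -0.3540955   0.02883635] [[ 0.953   0.303  -0.0032]
 [ 0.303  -0.953   0.003 ]
 [-0.0022 -0.0038 -1.    ]]
[283.237879  269.8736405]
[-0.1   0.19  2.37]
```

View pics/w4.png

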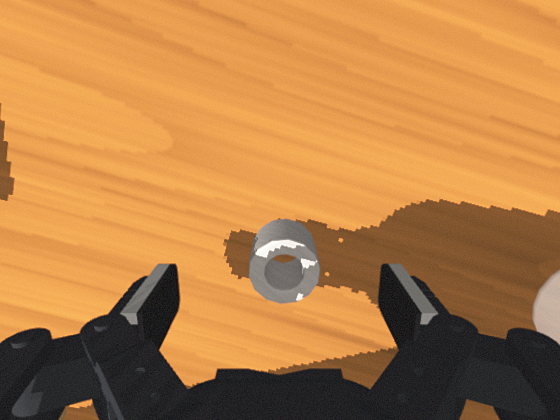

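The picture shows the sleeve ring at (284,275) between the open pads, about 3 mm nearer the tool's −x than predicted. I'll correct that, descend and close.

Call:
drive_tool(moves=[[[-0.3, 0.1, 1, 0, 0], [-0.3, 0.1, 2.1, 0, 0], [-0.3, 0.1, 2.1, 0, 0], [-0.3, 0.1, 2.1, 0, 0], [-0.3, 0.1, 2.1, 0, 0.6]]])

```text
time_s: 2.38
tcp_pos: [0.4802, -0.3578, 0.0109]
eef_rot: [0.0, 0.988, 0.153, 0.0]
ft_force: [0.2, 0.1, -0.3]
gripper_width: 0.883
```

Call:
drive_tool(moves=[[[0, 0, 0, 0, 1], [0, 0, 0, 0, 1], [0, 0, 0, 0, 1], [0, 0, 0, 0, 1], [0, 0, 0, 0, 1]]])

```text
time_s: 2.8
tcp_pos: [0.4803, -0.3578, 0.011]
eef_rot: [0.0, 0.988, 0.153, 0.0]
ft_force: [-0.3, -0.3, 4.5]
gripper_width: 0.363
```

```bash
python3 - <<'E'
from h import *
print(tool()[0],state()['gripper_width']); snap('wrist','w5.png')
s,ms=load('s0.png');t,mt=load('t0.png')
# board corners for geometry: deck seen from scene crop (scale 410/136, 350/116, crop origin 234,198 ; top crop origin 243,137 scale 3.4,3.5)
S=lambda x,y:(234+x/(410/136),198+(y-250)/(350/116)); T=lambda x,y:(243+(x-410)/3.4,137+(y-250)/3.5)
print('stud top',tri([(ms,S(276,401)),(mt,T(563,350))]))
for n,a,b in(('deckFR',(8,465),(722,517)),):pass
print('deck front left',onz(ms,S(138,265),.022),onz(mt,T(497,575),.022))
print('deck front right',onz(ms,S(10,462),.022),onz(mt,T(722,517),.022))
print('shingle front L',onz(ms,S(249,319),.040),onz(mt,T(483,443),.040))
print('shingle front R',onz(ms,S(154,493),.040),onz(mt,T(677,398),.040))
E
```

```text
[ 0.48025718 -0.35777046  0.01099313] 0.362848804616621
stud top (array([ 0.6187851 , -0.04485739,  0.07383166]), [np.float64(0.0021901618556283606), np.float64(0.0021901618556284083)])
deck front left [0.41147201 0.02532087 0.022     ] [0.40408471 0.0220621  0.022     ]
deck front right [ 0.47028667 -0.21018316  0.022     ] [ 0.45943198 -0.20635775  0.022     ]
shingle front L [0.53703003 0.03202935 0.04      ] [0.53240738 0.03504073 0.04      ]
shingle front R [ 0.58799013 -0.16130337  0.04      ] [ 0.5755657  -0.16163922  0.04      ]
```

Call:
drive_tool(moves=[[[0, 0, -2, 0, 1], [0, 0, -5, 0, 1], [0, 0, -9, 0, 1], [0, 0, -13, 0, 1], [2, -2.5, -15, 0, 1]]])

```text
time_s: 3.27
tcp_pos: [0.4923, -0.3335, 0.1649]
eef_rot: [0.004, 0.988, 0.151, 0.002]
ft_force: [2.1, -0.5, -0.9]
gripper_width: 0.364
```

Call:
drive_tool(moves=[[[2.2, -3, 0, 0, 1], [4.5, -6, 0, 0, 1], [7, -9.2, 0, 0, 1], [9.2, -12.3, 0, 0, 1], [11.5, -15.4, 0, 0, 1]]])

```text
time_s: 3.68
tcp_pos: [0.5539, -0.1441, 0.16]
eef_rot: [-0.0, 0.988, 0.153, -0.0]
ft_force: [0.6, -0.6, -1.4]
gripper_width: 0.366
```

Call:
drive_tool(moves=[[[2.2, -3, 0, 0, 1], [4.5, -6, 0, 0, 1], [5.7, -7.8, 0, 0, 1], [5.7, -7.8, 0, 0, 1], [5.7, -7.8, 0, 0, 1]]])

```text
time_s: 4.1
tcp_pos: [0.5846, -0.053, 0.1597]
eef_rot: [-0.0, 0.988, 0.155, -0.001]
ft_force: [0.1, -0.9, -1.2]
gripper_width: 0.366
```

```bash
python3 - <<'E'
from h import *
print(tool()[0],state()['gripper_width'],state()['dq'].round(3)); snap('wrist','w6.png'); print(proj(camera_model('wrist'),[.6188,-.0449,.076]))
E
```

```text
[ 0.58461979 -0.05296628  0.15967181] 0.36614387673233983 [-0.041 -0.003  0.007 -0.014  0.002 -0.003]
[280.02306384 160.6013809 ]
```

View pics/w6.png

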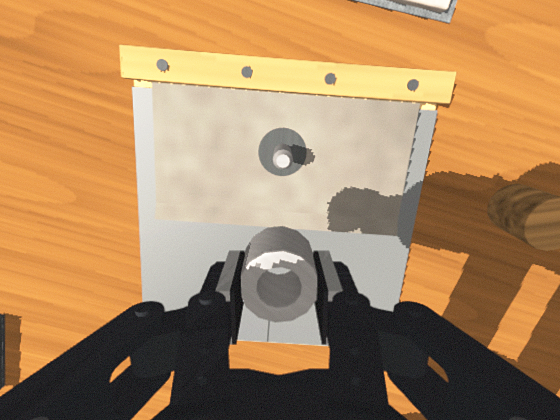

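Picture: stud top at (283,160) standing on its dark collar, shingle clear around it. The held sleeve is upright with its bore centre at about (280,286). The cork is far right. Working out the offset from sleeve to stud:

```bash
python3 - <<'E'
from h import *
a,m=load('w6.png'); p=np.array([.58462,-.05297,.15967])
g=cv2.cvtColor(np.ascontiguousarray(a),cv2.COLOR_RGB2GRAY)
k=(g[145:172,268:298]>175).astype(np.uint8); n,l,st,ce=cv2.connectedComponentsWithStats(k); print(st.tolist(),(ce+[268,145]).round(1).tolist())
sl=onz(m,(280,286),p[2]+.019); stv=onz(m,(283,159.5),.076)
s0,ms=load('s0.png')
print('sleeve',sl,'rel',sl-p,'stud',stv, tri([(m,(283,159.5)),(ms,(234+276/(410/136),198+(401-250)/(350/116)))]))
p,R=tool(); print(R.T@(stv-sl)*100)
# batten edge yaw: batten front line (155,83)-(437,104) at z .040 ; back (120,45)-(455,72)
for A,B,z in(((122,46),(455,72),.04),((154,219),(395,236),.040)):
  d=onz(m,B,z)-onz(m,A,z); print('len',np.linalg.norm(d),'board yaw',np.arctan2(d[0],-d[1]), (onz(m,B,z)+onz(m,A,z))/2)
E
```

```text
[[0, 0, 30, 27, 591], [5, 5, 17, 18, 217], [28, 26, 2, 1, 2]] [[283.1, 157.5], [280.6, 159.2], [296.5, 171.0]]
sleeve [ 0.58669233 -0.0537555   0.17867   ] rel [ 0.00207233 -0.0007855   0.019     ] stud [ 0.62035723 -0.0453267   0.076     ] (array([ 0.62091082, -0.04515341,  0.07702104]), [np.float64(0.00040706248882931446), np.float64(0.0004070624888292046)])
[ 3.4801418   0.22197788 10.26130257]
len 0.23494170285775376 board yaw 0.23723975742086326 [ 0.68348795 -0.03052297  0.04      ]
len 0.19738843071461093 board yaw 0.23474954259414788 [ 0.55969507 -0.05884264  0.04      ]
```

Call:
drive_tool(moves=[[[2, 0.1, 1, 0, 1], [3.45, 0.2, 3, 0, 1], [3.45, 0.2, 5, 0, 1], [3.45, 0.2, 6, 0, 1], [3.45, 0.2, 6, 0, 1]]])

```text
time_s: 4.57
tcp_pos: [0.6153, -0.0469, 0.0972]
eef_rot: [-0.001, 0.988, 0.152, -0.004]
ft_force: [-0.4, -0.8, -1.5]
gripper_width: 0.367
```

```bash
python3 - <<'E'
from h import *
a,m=snap('wrist','w7.png'); s,_=snap('scene','s1.png'); p,R=tool();print(p,state()['dq'].round(3),R[:,2])
cv2.imwrite('pics/m2.png',np.hstack([cv2.resize(s[210:290,270:370],(400,320)),cv2.resize(a[150:350,160:400],(384,320))])[:,:,::-1])
rel=np.array([.0018,-.0004,.019]); print('sleeve top pred',proj(m,p+rel),'cmd err to stud',to([.6205-.0018,-.0453+.0004,.0])[:2])
E
```

```text
[ 0.61737124 -0.04684196  0.09999375] [ 0.007 -0.022 -0.025  0.003 -0.003  0.   ] [-1.93268665e-03  6.15468475e-06 -9.99998132e-01]
sleeve top pred [280.05733165 285.84881129] cmd err to stud [ 0.2  -0.14]
```

View pics/m2.png

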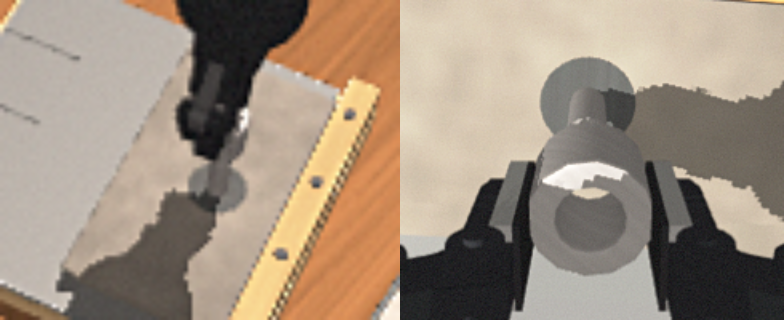

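Picture: the sleeve is just above the stud, which shows between sleeve and collar, and the two are in line to about 1 mm sideways. I'll add small corrections (+2 mm x, −1 mm y) and descend gently, watching the force.

Call:
drive_tool(moves=[[[0.2, -0.1, 0.3, 0, 1], [0.2, -0.1, 0.8, 0, 1], [0.2, -0.1, 1.3, 0, 1], [0.2, -0.1, 1.8, 0, 1], [0.2, -0.1, 2.0, 0, 1]]])

```text
time_s: 5.08
tcp_pos: [0.6195, -0.0441, 0.0797]
eef_rot: [-0.0, 0.988, 0.153, -0.0]
ft_force: [-0.5, -0.1, -0.8]
gripper_width: 0.363
```

```bash
python3 - <<'E'
from h import *
a,m=snap('wrist','w8.png'); s=state();p,R=tool();print(p,s['ft_force'],s['torque'],s['gripper_width'])
print('err',to([.6205-.0018,-.0453+.0004,.0])[:2])
g=cv2.cvtColor(np.ascontiguousarray(a),cv2.COLOR_RGB2GRAY)
cv2.imwrite('pics/w8c.png',cv2.resize(a[180:350,180:380],(600,510))[:,:,::-1])
E
```

```text
[ 0.61926128 -0.04409525  0.07936041] [ 0.61442651  0.09827439 -0.48664897] [-0.05531208  0.05708499 -0.03869576] 0.36838907714423397
err [-0.07  0.07]
```

View pics/w8c.png

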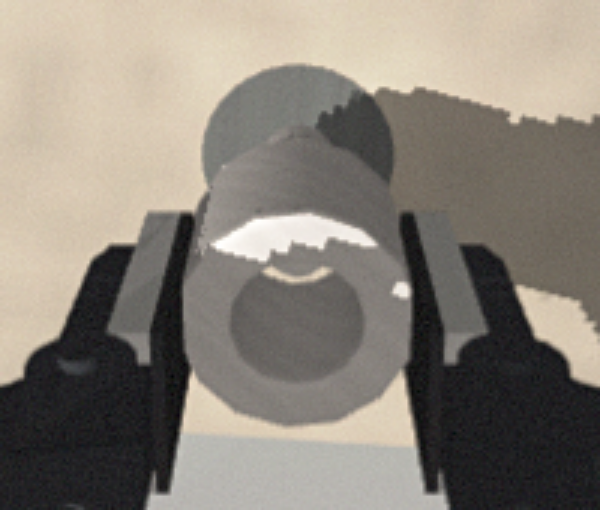

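No contact force, with the sleeve's underside (68 mm) already below the stud's top (76 mm), so the stud is in the bore. I'll carry on down.

Call:
drive_tool(moves=[[[-0.05, 0, 0.7, 0, 1], [-0.05, 0, 1.4, 0, 1], [-0.05, 0, 2.1, 0, 1], [-0.05, 0, 2.7, 0, 1], [-0.05, 0, 3.0, 0, 1]]])

```text
time_s: 5.55
tcp_pos: [0.6187, -0.0443, 0.0488]
eef_rot: [-0.0, 0.988, 0.153, -0.001]
ft_force: [-0.0, -0.7, -1.7]
gripper_width: 0.366
```

Call:
drive_tool(moves=[[[0, 0, 0.1, 0, 1], [0, 0, 0.2, 0, 1], [0, 0, 0.3, 0, 1], [0, 0, 0.3, 0, 1]]])

```text
time_s: 5.88
tcp_pos: [0.6197, -0.0444, 0.0474]
eef_rot: [0.0, 0.988, 0.153, 0.0]
ft_force: [-0.6, -0.1, -0.9]
gripper_width: 0.367
```

Call:
drive_tool(moves=[[[0, 0, 0.1, 0, 1], [0, 0, 0.2, 0, 1], [0, 0, 0.2, 0, 1]]])

```text
time_s: 6.13
tcp_pos: [0.6199, -0.0444, 0.0458]
eef_rot: [0.0, 0.988, 0.153, 0.0]
ft_force: [-0.7, 0.1, 0.7]
gripper_width: 0.365
```

Contact: the sleeve's weight has come off at the expected height. Opening, then rising.

Call:
drive_tool(moves=[[[0, 0, 0, 0, 0.6], [0, 0, 0, 0, 0.3], [0, 0, 0, 0, 0], [0, 0, 0, 0, 0], [0, 0, 0, 0, 0]]])

```text
time_s: 6.55
tcp_pos: [0.6196, -0.0444, 0.0453]
eef_rot: [-0.0, 0.988, 0.153, 0.0]
ft_force: [-0.3, 1.0, 0.2]
gripper_width: 0.942
```

Call:
drive_tool(moves=[[[0, 0, -2, 0, 0], [0, 0, -5, 0, 0], [0, 0, -9, 0, 0], [-2, -1, -12, 0, 0], [-4, -4, -15, 0, 0]]])

```text
time_s: 6.97
tcp_pos: [0.5747, -0.0232, 0.1943]
eef_rot: [0.001, 0.988, 0.152, 0.002]
ft_force: [0.0, 0.9, 0.3]
gripper_width: 0.997
```

```bash
python3 - <<'E'
from h import *
p,R=tool();print(p,state()['time_s'])
a,m=snap('wrist','w9.png')
print(proj(m,[.6205,-.0453,.065]))
s,_=snap('scene','s2.png'); t,_=snap('top','t2.png')
cv2.imwrite('pics/m3.png',np.hstack([cv2.resize(a,(400,300)),cv2.resize(s[205:295,265:385],(400,300))])[:,:,::-1])
# flashing corners, top crop origin (161,190) scale5 offset 500 ; scene crop origin (327,135) scale 5
s0,ms=load('s0.png');t0,mt=load('t0.png')
S=lambda x,y:(327+x/5,135+y/5); T=lambda x,y:(161+(x-500)/5,190+y/5)
fr,fl=(onz(ms,S(233,130),.003),onz(ms,S(175,85),.003))
print('scene: front right?',onz(ms,S(233,130),.003),'rear right',onz(ms,S(113,214),.003),'rear left',onz(ms,S(22,147),.003))
for n,q in(('TL',(555,58)),('TR',(711,77)),('BR',(696,191)),('BL',(540,172))): print(n,onz(mt,T(*q),.003))
print('seam top ends scene',onz(ms,S(50,124),.033),onz(ms,S(168,46),.033))
E
```

```text
[ 0.57473524 -0.02321156  0.19428945] 6.9667
[321.05753904 150.01360604]
scene: front right? [0.5125005  0.36297012 0.003     ] rear right [0.49693718 0.25342413 0.003     ] rear left [0.421299  0.2623268 0.003    ]
TL [0.50842073 0.36122026 0.003     ]
TR [0.49391777 0.25113446 0.003     ]
BR [0.41380512 0.26059361 0.003     ]
BL [0.42801125 0.37004509 0.003     ]
seam top ends scene [0.43763215 0.26393588 0.033     ] [0.45286073 0.36985749 0.033     ]
```

View pics/m3.png

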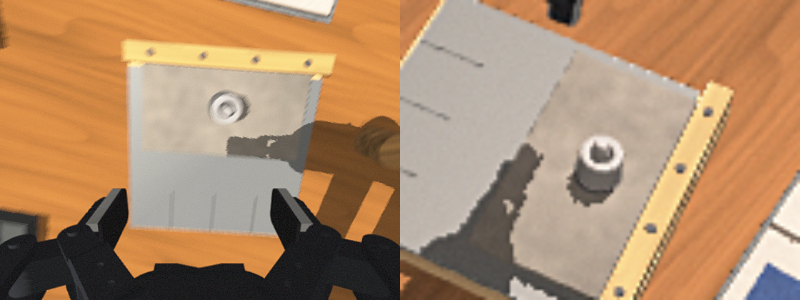

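Sleeve is seated upright on the shingle with the stud in its bore, and released (wrist (228,107), scene (602,160) in the montage). Next is the flashing: seam at about (0.443, 0.315), yaw about −0.13.

Call:
drive_tool(moves=[[[-0.2, -4, 0, -0.12, 0], [-0.4, -8, 0, -0.24, 0], [-0.7, -12, 0, -0.36, 0], [-1, -16, 0, -0.48, 0], [-1.2, -20, 0, -0.6, 0]]])

```text
time_s: 7.53
tcp_pos: [0.4995, 0.167, 0.1906]
eef_rot: [-0.0, 0.898, 0.441, -0.001]
ft_force: [0.5, 0.4, -0.0]
gripper_width: 1.001
```

```bash
python3 - <<'E'
from h import *
p,R=tool();print(p,state()['joint_pos'].round(2),np.arctan2(R[1,1],R[0,1]),to([.443,.315,.19]))
E
```

```text
[0.49953132 0.16704322 0.19059227] [ 0.24  0.28  1.66 -0.    1.2   0.9 ] -0.658014447462317 [  8.25 -13.52   0.06]
```

Call:
drive_tool(moves=[[[2, -3.4, 0, -0.12, 0], [4, -6.8, 0, -0.24, 0], [6.2, -10.1, 0, -0.36, 0], [8.2, -13.5, 0, -0.48, 0], [8.2, -13.5, 0, -0.53, 0]]])

```text
time_s: 7.95
tcp_pos: [0.4422, 0.32, 0.1907]
eef_rot: [-0.002, 0.749, 0.663, 0.0]
ft_force: [0.6, -0.6, 1.2]
gripper_width: 1.0
```

Call:
drive_tool(moves=[[[0, 0, 0, 0, 0], [0, 0, 0, 0, 0]]])

```text
time_s: 8.12
tcp_pos: [0.4443, 0.3137, 0.1907]
eef_rot: [0.0, 0.753, 0.658, -0.001]
ft_force: [0.2, 0.2, -0.7]
gripper_width: 1.0
```

```bash
python3 - <<'E'
from h import *
p,R=tool();print(p,np.arctan2(R[1,1],R[0,1]),state()['dq'].round(3))
a,m=snap('wrist','w10.png')
for z in (.003,.033): print(z,proj(m,[.443,.315,z]))
E
```

```text
[0.44432852 0.31372253 0.19070099] -0.13335605154319427 [-0.033 -0.01   0.004  0.     0.003  0.006]
0.003 [277.63527328 177.45746708]
0.033 [277.50254402 184.55952833]
```

View pics/w10.png

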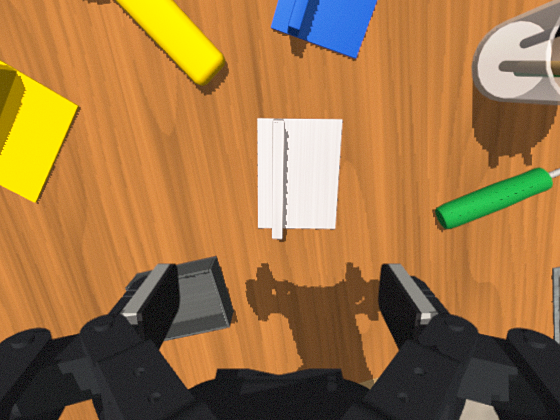

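Picture: aluminium flashing at (300,175), seam from (278,121) to (278,238), parallel to the pads. The dark tray at (185,300) is outside the fingers' path, and the blue and yellow ones are well away.

```bash
python3 - <<'E'
from h import *
a,m=load('w10.png');s0,ms=load('s0.png')
S=lambda x,y:(327+x/5,135+y/5)
A,B=(278,121),(277.5,238)
print('tri',tri([(m,A),(ms,S(168,46))])[0],tri([(m,B),(ms,S(50,124))])[0])
P,Q=onz(m,A,.033),onz(m,B,.033); d=P-Q; c=(P+Q)/2; print(P,Q,np.linalg.norm(d),'yaw',np.arctan2(-d[0],d[1]),c)
C=[onz(m,q,.003) for q in((342,120),(335,229),(258,229),(257,120))]; print(np.linalg.norm(C[0]-C[1]),np.linalg.norm(C[2]-C[1]), sum(C)/4, np.arctan2(-(C[0]-C[1])[0],(C[0]-C[1])[1]),np.arctan2(-(C[3]-C[2])[0],(C[3]-C[2])[1]))
print(to([c[0],c[1],.012]))
E
```

```text
tri [0.4516814  0.37045082 0.0320857 ] [0.43675846 0.26380394 0.03299996]
[0.45096931 0.37016582 0.033     ] [0.43595538 0.26346629 0.033     ] 0.10775067585674813 yaw -0.13979446778501525 [0.44346235 0.31681606 0.033     ]
0.10933380520566506 0.07961081765791872 [0.46285996 0.31261242 0.003     ] -0.1458881943875624 -0.1441946522305797
[ 0.39 -0.15 17.89]
```

Call:
drive_tool(moves=[[[0.3, -0.1, 3, 0.01, 0], [0.3, -0.1, 7, 0.01, 0], [0.3, -0.1, 10, 0.01, 0], [0.3, -0.1, 13, 0.01, 0], [0.3, -0.1, 14, 0.01, 0]]])

```text
time_s: 8.58
tcp_pos: [0.4421, 0.3136, 0.0479]
eef_rot: [-0.0, 0.757, 0.653, -0.004]
ft_force: [-1.1, -0.8, -0.2]
gripper_width: 1.002
```

```bash
python3 - <<'E'
from h import *
p,R=tool();print(p,np.arctan2(R[1,1],R[0,1]),to([.4435,.3165,.008]))
E
```

```text
[0.44205099 0.31358502 0.04789147] -0.14689185186934112 [0.33 0.12 3.99]
```

Call:
drive_tool(moves=[[[0.1, 0, 1, 0, 0], [0.1, 0, 2.2, 0, 0], [0.1, 0, 3.4, 0, 0], [0.1, 0, 4, 0, 0], [0.1, 0, 4, 0, 0]]])

```text
time_s: 9.0
tcp_pos: [0.4444, 0.3174, 0.0116]
eef_rot: [-0.0, 0.756, 0.654, -0.0]
ft_force: [-0.5, 0.1, -0.1]
gripper_width: 1.001
```

Call:
drive_tool(moves=[[[0, 0, 0, 0, 0], [0, 0, 0, 0, 0]]])

```text
time_s: 9.17
tcp_pos: [0.445, 0.3182, 0.013]
eef_rot: [0.0, 0.756, 0.655, 0.001]
ft_force: [0.5, 0.2, 0.7]
gripper_width: 1.002
```

Call:
drive_tool(moves=[[[-0.15, 0, 0.3, 0, 0], [-0.15, 0, 0.4, 0, 0], [-0.15, 0, 0.4, 0, 0.4], [-0.15, 0, 0.4, 0, 1], [-0.15, 0, 0.4, 0, 1]]])

```text
time_s: 9.58
tcp_pos: [0.4438, 0.3165, 0.0081]
eef_rot: [0.0, 0.756, 0.655, 0.0]
ft_force: [-0.0, 1.4, 0.5]
gripper_width: 0.6
```

Call:
drive_tool(moves=[[[0, 0, 0, 0, 1], [0, 0, 0, 0, 1], [0, 0, 0, 0, 1], [0, 0, 0, 0, 1], [0, 0, 0, 0, 1]]])

```text
time_s: 10.0
tcp_pos: [0.444, 0.3165, 0.0081]
eef_rot: [0.0, 0.756, 0.655, 0.0]
ft_force: [0.1, -0.7, 2.3]
gripper_width: 0.103
```

Call:
drive_tool(moves=[[[0, 0, 0, 0, 1], [0, 0, 0, 0, 1], [0, 0, 0, 0, 1]]])

```text
time_s: 10.25
tcp_pos: [0.444, 0.3165, 0.0081]
eef_rot: [0.0, 0.756, 0.655, 0.0]
ft_force: [0.6, 0.3, 3.9]
gripper_width: 0.106
```

```bash
python3 - <<'E'
from h import *
p,R=tool();s=state();print(p,np.arctan2(R[1,1],R[0,1]),s['ft_force'],s['gripper_width'])
# seam centre relative to tool before grasp est.
print('seam rel (tool cm)',to([.4435,.3165,.018]))
E
```

```text
[0.44403887 0.31651325 0.00812435] -0.14302395043521615 [0.64701358 0.30590906 3.85521952] 0.10595546469323858
seam rel (tool cm) [-0.01 -0.05 -0.99]
```

Seam gripped centrally. Lifting, then carrying to the board's open front while turning to its yaw (0.237).

Call:
drive_tool(moves=[[[0, 0, -1.5, 0, 1], [0, 0, -4, 0, 1], [0, 0, -8, 0, 1], [0, 0, -11, 0, 1], [0, 0, -11, 0, 1]]])

```text
time_s: 10.67
tcp_pos: [0.4473, 0.3186, 0.1235]
eef_rot: [0.001, 0.756, 0.655, 0.005]
ft_force: [1.0, 0.2, -0.7]
gripper_width: 0.099
```

Call:
drive_tool(moves=[[[-3, 0.8, 0, -0.06, 1], [-6.5, 1.7, 0, -0.14, 1], [-10, 2.6, 0, -0.22, 1], [-14, 3.6, 0, -0.3, 1], [-18, 4.6, 0, -0.38, 1]]])

```text
time_s: 11.08
tcp_pos: [0.4627, 0.1302, 0.1171]
eef_rot: [-0.0, 0.616, 0.787, -0.001]
ft_force: [-0.0, -0.5, -0.6]
gripper_width: 0.103
```

```bash
python3 - <<'E'
from h import *
p,R=tool();print(p,np.arctan2(R[1,1],R[0,1]),state()['gripper_width'],to([.4873,-.0775,.12]))
E
```

```text
[0.46269187 0.1302055  0.11708035] 0.24246951070139505 0.10331302187981421 [-20.75  -2.6   -0.29]
```

Call:
drive_tool(moves=[[[-4, -0.5, 0, 0, 1], [-8, -1, 0, 0, 1], [-12, -1.5, 0, 0, 1], [-16, -2, 0, 0, 1], [-20, -2.6, 0, 0, 1]]])

```text
time_s: 11.5
tcp_pos: [0.4845, -0.0706, 0.1171]
eef_rot: [-0.001, 0.619, 0.786, -0.0]
ft_force: [1.1, -0.6, -1.4]
gripper_width: 0.106
```

Call:
drive_tool(moves=[[[-0.8, 0, 1, 0, 1], [-0.8, 0, 2, 0, 1], [-0.8, 0, 3, 0, 1], [-0.8, 0, 3, 0, 1], [-0.8, 0, 3, 0, 1]]])

```text
time_s: 11.92
tcp_pos: [0.4859, -0.0762, 0.0867]
eef_rot: [-0.002, 0.619, 0.786, -0.001]
ft_force: [-0.6, -0.0, -1.0]
gripper_width: 0.103
```

```bash
python3 - <<'E'
from h import *
p,R=tool();print(p,R[:,2],np.arctan2(R[1,1],R[0,1]),state()['gripper_width'],state()['ft_force'])
a,m=snap('wrist','w11.png');s,ms=snap('scene','s3.png')
cv2.imwrite('pics/m4.png',np.hstack([cv2.resize(a,(450,338)),cv2.resize(s[190:310,230:370],(350,338))])[:,:,::-1])
np.save('pics/p11.npy',p); print(proj(m,[.5602,-.0599,.04]))
E
```

```text
[ 0.48589388 -0.07619779  0.08673504] [-3.30650709e-03  9.21410899e-04 -9.99994109e-01] 0.2367792471994806 0.10271063488744522 [-0.56173036 -0.04076906 -0.98304589]
[408.7640798  233.23893971]
```

View pics/m4.png

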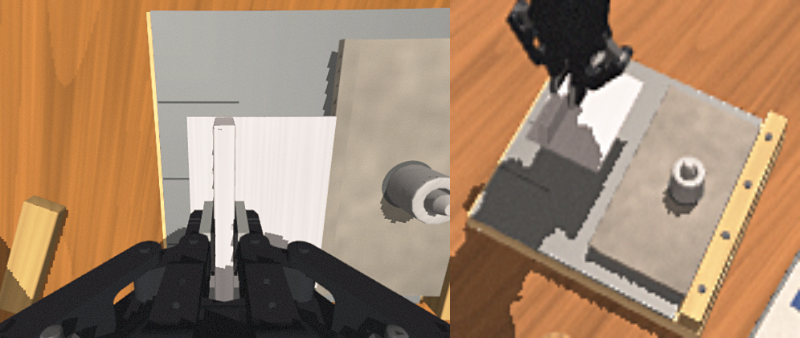

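Montage: the flashing is held level over the deck's open front, its front edge parallel to the shingle's edge (wrist x≈336 against 342). The sleeve sits on the stud at (430,200) and in the scene view at (687,180). I'll measure yaws from edge lines in this picture.

```bash
python3 - <<'E'
from h import *
a,m=load('w11.png'); p=np.load('pics/p11.npy'); h=cv2.cvtColor(np.ascontiguousarray(a),cv2.COLOR_RGB2HSV).astype(int)
def fit(pts,z,n):
    W=np.array([onz(m,q,z) for q in pts]); vx,vy,x0,y0=cv2.fitLine(W[:,:2].astype(np.float32),cv2.DIST_HUBER,0,.001,.001).ravel()
    if vy<0: vx,vy=-vx,-vy
    r=(W[:,0]-x0)*vy-(W[:,1]-y0)*vx
    print(n,len(W),'yaw',np.arctan2(-vx,vy).round(4),'pt',x0,y0,'rms',r.std().round(5)); return np.array([x0,y0])
for v in(160,220,260): print(v,[tuple(h[v,u,1:]) for u in(300,340,380,400,410,416,420,430,440)])
for v in(60,90,120): print(v,[tuple(h[v,u,1:]) for u in(190,200,210,380,400,405,410,415,420,425,430,440,460)])
fit([(np.argmax(h[v,100:300,1]<30)+100,v) for v in range(30,250,4)],.022,'deck front')
w=[(np.max(np.where((h[v,300:440,2]>215)&(h[v,300:440,1]<12)))+300.5,v) for v in range(155,290,4) if ((h[v,300:440,2]>215)&(h[v,300:440,1]<12)).any()]; print(w[::6])
fit(w,p[2]-.005,'flash front')
E
```

```text
160 [(np.int64(12), np.int64(240)), (np.int64(10), np.int64(243)), (np.int64(13), np.int64(243)), (np.int64(13), np.int64(241)), (np.int64(13), np.int64(241)), (np.int64(13), np.int64(238)), (np.int64(45), np.int64(176)), (np.int64(45), np.int64(175)), (np.int64(44), np.int64(175))]
220 [(np.int64(8), np.int64(242)), (np.int64(12), np.int64(240)), (np.int64(12), np.int64(237)), (np.int64(13), np.int64(234)), (np.int64(41), np.int64(192)), (np.int64(39), np.int64(183)), (np.int64(45), np.int64(187)), (np.int64(39), np.int64(183)), (np.int64(41), np.int64(187))]
260 [(np.int64(20), np.int64(142)), (np.int64(12), np.int64(241)), (np.int64(13), np.int64(238)), (np.int64(11), np.int64(242)), (np.int64(42), np.int64(183)), (np.int64(50), np.int64(184)), (np.int64(43), np.int64(182)), (np.int64(43), np.int64(184)), (np.int64(43), np.int64(192))]
60 [(np.int64(76), np.int64(221)), (np.int64(6), np.int64(176)), (np.int64(13), np.int64(179)), (np.int64(11), np.int64(165)), (np.int64(9), np.int64(166)), (np.int64(13), np.int64(171)), (np.int64(6), np.int64(166)), (np.int64(14), np.int64(165)), 
[... 545 characters left out ...]
nt64(184))]
120 [(np.int64(105), np.int64(249)), (np.int64(13), np.int64(177)), (np.int64(10), np.int64(175)), (np.int64(11), np.int64(170)), (np.int64(8), np.int64(169)), (np.int64(6), np.int64(161)), (np.int64(16), np.int64(80)), (np.int64(43), np.int64(106)), (np.int64(49), np.int64(146)), (np.int64(43), np.int64(177)), (np.int64(44), np.int64(175)), (np.int64(43), np.int64(179)), (np.int64(46), np.int64(173))]
deck front 55 yaw 0.2349 pt 0.42576182 -0.039055202 rms 0.00017
[(np.float64(416.5), 155), (np.float64(413.5), 179), (np.float64(410.5), 203), (np.float64(399.5), 227), (np.float64(404.5), 251), (np.float64(401.5), 275)]
flash front 34 yaw 0.2362 pt 0.5355258 -0.03630863 rms 0.0017
```

```bash
python3 - <<'E'
from h import *
a,m=load('w11.png'); p=np.load('pics/p11.npy'); h=cv2.cvtColor(np.ascontiguousarray(a),cv2.COLOR_RGB2HSV).astype(int)
c,s=np.cos(.235),np.sin(.235); X=np.array([c,s]);Y=np.array([-s,c])
wm=lambda v,u:(h[v,u,2]>215)&(h[v,u,1]<15)
for u in (320,350,380,400): 
  v=[v for v in range(110,200) if wm(v,u) and wm(v+1,u)][0]; W=onz(m,(u,v-.5),p[2]-.005); print('flange side',u,v,((W-p)[:2]@Y))
for u in (272,278,284):
  g=[(v,int(h[v,u,2])) for v in range(140,164,2)]; v=[v for v in range(130,200) if wm(v,u) and wm(v+1,u)][0]; W=onz(m,(u,v-.5),p[2]+.025); print('seam end',u,v,((W-p)[:2]@Y))
q,R=tool(); stud=np.array([.6203,-.0450]); 
L=stud-.062*X
print('TCP board coords rel lap', (q[:2]-L)@X,(q[:2]-L)@Y, q)
for d in(.072,.034): T=L-d*X; print(d,T,to([*T,.0325]))
E
```

```text
flange side 320 146 0.055001437118206604
flange side 350 146 0.05498913228138535
flange side 380 146 0.05496609614635125
flange side 400 145 0.05536634613322209
seam end 272 156 0.05518470161233709
seam end 278 156 0.05518636431326042
seam end 284 156 0.05518773167068048
TCP board coords rel lap -0.07476369532020223 0.0006699458593392338 [ 0.48713935 -0.07619294  0.08785086]
0.072 [ 0.48998308 -0.07620096] [-0.07  0.28  5.53]
0.034 [ 0.52693862 -0.06735293] [-0.08  4.08  5.53]
```

Call:
drive_tool(moves=[[[-0.07, 0, 1.5, 0, 1], [-0.07, 0, 3, 0, 1], [-0.07, 0, 4.5, 0, 1], [-0.07, 0, 5.3, 0, 1], [-0.07, 0, 5.5, 0, 1]]])

```text
time_s: 12.43
tcp_pos: [0.4868, -0.0767, 0.0321]
eef_rot: [-0.001, 0.618, 0.786, -0.0]
ft_force: [-0.5, 0.2, -1.5]
gripper_width: 0.102
```

Call:
drive_tool(moves=[[[0, 0, 0.05, 0, 1], [0, 0, 0.05, 0, 1], [0, 0, 0.05, 0, 1]]])

```text
time_s: 12.68
tcp_pos: [0.4882, -0.0774, 0.0332]
eef_rot: [0.001, 0.618, 0.786, 0.0]
ft_force: [0.2, 0.7, -0.1]
gripper_width: 0.102
```

Call:
drive_tool(moves=[[[0, 0, 0.1, 0, 1], [0, 0, 0.2, 0, 1], [0, 0, 0.25, 0, 1], [0, 0, 0.25, 0, 1], [0, 0, 0.25, 0, 1]]])

```text
time_s: 13.1
tcp_pos: [0.4876, -0.0774, 0.0301]
eef_rot: [0.0, 0.619, 0.786, 0.0]
ft_force: [0.2, 0.9, 0.4]
gripper_width: 0.107
```

```bash
cat >> h.py <<'E'
def bd():
    X=np.array([np.cos(.235),np.sin(.235)]);Y=np.array([-X[1],X[0]]);L=np.array([.6203,-.0450])-.062*X
    q,R=tool(); s=state(); print('rel lap x,y',((q[:2]-L)@X).round(4),((q[:2]-L)@Y).round(4),'z',q[2].round(4),'yaw',np.arctan2(R[1,1],R[0,1]).round(4),'tz',R[:,2].round(4),'F',s['ft_force'].round(1),'M',s['torque'].round(2),s['time_s'])
E
python3 -c "
from h import *
bd()"
```

```text
rel lap x,y -0.0746 -0.0006 z 0.0301 yaw 0.2369 tz [ 4.e-04 -1.e-04 -1.e+00] F [0.2 0.9 0.4] M [-0.01  0.03  0.05] 13.1
```

Just touching the deck at the expected height, lateral −0.6 mm, yaw within 0.002 rad. Sliding in slowly.

Call:
drive_tool(moves=[[[0.05, 0.5, 0, 0, 1], [0.05, 1, 0, 0, 1], [0.05, 1.5, 0, 0, 1], [0.05, 2, 0, 0, 1], [0.05, 2.3, 0, 0, 1]]])

```text
time_s: 13.52
tcp_pos: [0.5094, -0.0713, 0.0301]
eef_rot: [-0.0, 0.618, 0.786, -0.0]
ft_force: [-5.6, -0.8, 8.0]
gripper_width: 0.104
```

```bash
python3 -c "
from h import *
bd()"
```

```text
rel lap x,y -0.0519 0.0002 z 0.0301 yaw 0.2373 tz [-0.0013 -0.     -1.    ] F [-5.6 -0.8  8. ] M [-0.21  0.8   0.04] 13.5167
```

Call:
drive_tool(moves=[[[0, 0, -0.05, 0, 1], [0, 0.5, -0.05, 0, 1], [0, 1.0, -0.05, 0, 1], [0, 1.5, -0.05, 0, 1], [0, 1.8, -0.05, 0, 1]]])

```text
time_s: 13.93
tcp_pos: [0.5287, -0.0671, 0.0304]
eef_rot: [0.001, 0.619, 0.786, 0.0]
ft_force: [0.1, 0.6, -1.4]
gripper_width: 0.106
```

Call:
drive_tool(moves=[[[0, 0, 0, 0, 1], [0, 0, 0, 0, 1]]])

```text
time_s: 14.1
tcp_pos: [0.5275, -0.0671, 0.0303]
eef_rot: [-0.0, 0.618, 0.786, -0.0]
ft_force: [-0.4, -0.4, -1.4]
gripper_width: 0.103
```

```bash
python3 -c "
from h import *
bd()"
```

```text
rel lap x,y -0.0334 0.0001 z 0.0303 yaw 0.2373 tz [-0.  0. -1.] F [-0.4 -0.4 -1.4] M [-0.02  0.06  0.02] 14.1
```

Tucked about 26.6 mm, lateral 0.1 mm, yaw error 0.002 rad. Now pressing down in small steps.

Call:
drive_tool(moves=[[[0, 0, 0.05, 0, 1], [0, 0, 0.05, 0, 1], [0, 0, 0.05, 0, 1], [0, 0, 0.05, 0, 1]]])

```text
time_s: 14.43
tcp_pos: [0.5272, -0.0671, 0.0301]
eef_rot: [0.0, 0.619, 0.786, 0.0]
ft_force: [0.8, 2.0, 1.3]
gripper_width: 0.103
```

Call:
drive_tool(moves=[[[0, 0, 0.03, 0, 1], [0, 0, 0.03, 0, 1], [0, 0, 0.03, 0, 1]]])

```text
time_s: 14.68
tcp_pos: [0.5271, -0.0671, 0.0301]
eef_rot: [0.0, 0.619, 0.786, 0.0]
ft_force: [-1.4, 0.7, 4.7]
gripper_width: 0.101
```

Call:
drive_tool(moves=[[[0, 0, 0.04, 0, 1], [0, 0, 0.04, 0, 1], [0, 0, 0.04, 0, 1], [0, 0, 0.04, 0, 1], [0, 0, 0.04, 0, 1]]])

```text
time_s: 15.1
tcp_pos: [0.5272, -0.0671, 0.0301]
eef_rot: [0.0, 0.619, 0.786, 0.0]
ft_force: [-0.5, 2.0, 8.3]
gripper_width: 0.099
```

```bash
python3 - <<'E'
from h import *
bd(); s,ms=snap('scene','s4.png'); a,m=snap('wrist','w12.png'); t,_=snap('top','t4.png')
cv2.imwrite('pics/m5.png',np.hstack([cv2.resize(a,(400,300)),cv2.resize(s[190:310,230:390],(400,300))])[:,:,::-1]); bd()
d=np.abs(t.astype(int)-load('t0.png')[0]).max(2)>40; n,l,st,ce=cv2.connectedComponentsWithStats(d.astype(np.uint8)); print([tuple(x) for x in st[1:].tolist() if x[4]>12])
E
```

```text
rel lap x,y -0.0337 0.0002 z 0.0301 yaw 0.2369 tz [ 6.e-04  0.e+00 -1.e+00] F [-0.5  2.   8.3] M [0.24 0.28 0.  ] 15.1
rel lap x,y -0.0337 0.0002 z 0.0301 yaw 0.2368 tz [ 6.e-04  1.e-04 -1.e+00] F [-1.7  1.5  9.3] M [0.22 0.28 0.07] 15.25
[(208, 152, 212, 222, 17493), (278, 188, 9, 10, 57), (167, 201, 38, 28, 798), (308, 259, 233, 143, 16580), (247, 297, 30, 23, 325), (253, 330, 24, 15, 192), (330, 347, 7, 16, 64), (297, 364, 5, 14, 41), (308, 365, 16, 7, 75), (261, 381, 39, 13, 304)]
```

View pics/m5.png

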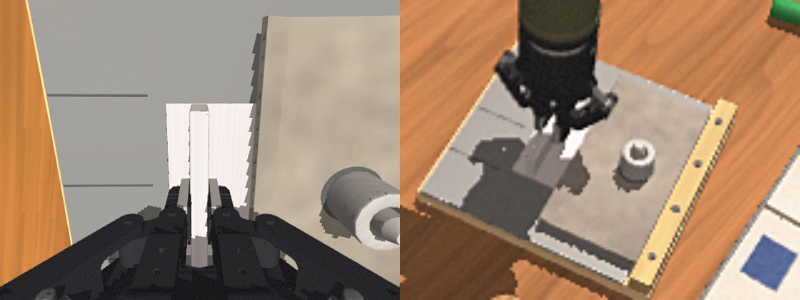

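Picture: the flange runs under the lip, the shingle lies flat, and the sleeve is still on the stud. One numeric check of the lip's distance from the seam in this view, then hand in.

```bash
python3 - <<'E'
from h import *
a,m=load('w12.png'); p,R=tool(); h=cv2.cvtColor(np.ascontiguousarray(a),cv2.COLOR_RGB2HSV).astype(int)
X=np.array([np.cos(.235),np.sin(.235)])
for v in(40,70,100,170,200,230):
    u=[u for u in range(320,420) if (h[v,u:u+6,1]>28).all()][0]; print(v,u,(onz(m,(u,v),.040)-p)[:2]@X)
bd()
E
```

```text
40 367 0.030229575109726268
70 365 0.03030883929785438
100 362 0.030012971378338856
170 357 0.029992142026415813
200 355 0.030017605923040647
230 354 0.030442827657082484
rel lap x,y -0.0337 0.0002 z 0.0301 yaw 0.2368 tz [ 6.e-04  1.e-04 -1.e+00] F [-1.7  1.5  9.3] M [0.22 0.28 0.07] 15.25
```

```bash
python3 -c "
from h import *
job_done(); bd()"
```

```text
the job is handed in; nothing more can be done
the job is handed in; nothing more can be done
```

The job is handed in at about 15.3 s of the 54 s allowed, with the gripper still holding the seam and pressing down.

- **Sleeve:** I slid it over the stud until its weight came off at the expected height, then let go. In the last pictures it stands upright on the shingle with the stud in its bore.
- **Flashing:** I gripped the aluminium one by its seam, laid it on the deck and slid it under the shingle's edge.
    - **Tuck:** about 26 mm from the stud's position and the arm's pose, and about 30 mm from the last wrist picture. These disagree by 4 mm, but both are over 20 mm.
    - **Alignment:** the tool is about 0.2 mm off the stud's line and 0.002 rad off square.
- **Push:** the wrist force read 8.3 to 9.3 N upward. Adding the roughly 1.4 N weight of the flashing, the push on the board is about 10 N. Sideways force was about 2 N.
- **Shingle and bystanders:** the shingle's lip measured straight at its resting height in the last view. During the slide the force reached 8 N, but it pushed up from the deck rather than down from the shingle. I raised the tool 0.5 mm and it vanished. Where the arm does not block the top view, its before-and-after comparison showed no moved bystander; the area behind the arm is unchecked.

The state could not be read after handing in, so the final second is unconfirmed.

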